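# Show the flanged bush to the inspection camera

## Robot

A 6-joint arm with a two-finger parallel gripper is mounted at the origin on a cart in front of the work surface, level with it; the furniture and walls round the work are solid. World frame = base frame: x ahead of the robot, y to its left, z up, the work surface at z = 0. Lengths are in m, angles in degrees, forces in N, time in s.
With the tool pointing down it reaches from about 0.25 to 0.725 m from the base axis. Payload 9.7 kg.
Tool frame: the origin (TCP) lies on the centre line of the jaws, within the pads' length; the fingertips stand 17 mm ahead of it and the grasp point (between the pads) lies 2 mm behind it (bot.nose_length is the distance from the TCP to the fingertips, in m); x points along the fingers, y is the direction in which the jaws open and shut, and the axes are right-handed (so a half turn about x gives the same grasp; the last joint's range is limited). The gripper opens to 85 mm and grips with 20 to 120 N. Pads are 22 mm wide; open, the fingers measure 114 mm over their backs; the gripper's body (76 mm by 85 mm) begins 54 mm behind the grasp point. The pads swing forward as they close: fully open they stand 13 mm farther back than shut.
Start: joints at [-71.963, 4.979, 10.078, 95.1, 0, 90], TCP at [0.17, -0.523, 0.248] pointing down, gripper open.
Joint ranges: [-179.16, 179.16], [-48.56, 103.87], [-65.8, 70.77], [-126.05, 130.52], [-82.76, 87.17], [-180, 180]. Speed limits (degrees/s): [127.2, 127.2, 147.25, 180, 180, 180].

## Interface

Orientations are given as [roll, pitch, yaw] about the fixed x, y, z axes, in that order (R = Rz(yaw) Ry(pitch) Rx(roll)).
In Python, from workcell import bot, viewer, ticket gives the robot as it stands.
- The arm moves only by the tool jog_arm, never from a script. Its argument "deltas" is a list of rows, each an object of numbers: "fingers": the opening, from 0 (shut) to 1 (fully open); "x", "y", "z": the shift along the world's x, y, z in mm; "twist": the turn about the world's z in degrees. A call has 1 to 10 rows; each row is the pose to reach, as a shift and turn from the pose measured when the call began; what a row does not reach only later rows make up. A row lasts 1/10 s, in which the tool goes at most 50 mm and 8.59 degrees, less where a joint would pass 70% of its speed; a pose out of reach is approached as far as the arm can. A call with a gripper value outside its range is refused whole. The fingers move at their own pace and stop on an object; "grip_force" is the grip in N (left out, the last holds). Time passes only in rows, so rows that repeat a pose let the fingers close. It gives the time, the measured TCP pose, the force and the opening at its end, in the units of the state.
- bot.get_obs(): the state, without advancing time (a new reading comes with each control period).
- viewer.camera(name): name is "scene" or "top"; returns a dict with "image" (420x560x3 uint8, red, green, blue), "fovy" (degrees; the focal length in pixels is half the picture's height over the tangent of half this angle, whatever the lens; pixels are square), "cx", "cy" (the principal point, pixels), "D" ([k1, k2, p1, p2, k3] as OpenCV has them; the pictures are not rectified), "world_to_cam" (4x4, takes a point from world to camera coordinates). Camera axes: x right, y down, z forward; pixel columns grow to the right and rows downward; lengths in m; the calibration is good to about 2 mm. A picture is of the moment at which its call begins. There is no depth.
- ticket.job_done(): hands the job in, once; it reports no verdict.
The state is a dict: "time": time; "q": joint angles; "qd": joint speeds; "joint_efforts": joint torques, N m; "ee_pos": TCP position; "tcp_rot": TCP orientation; "wrist_force": force on the tool from outside, world axes, zero at the start; "torque": the same for the moment, N m; "opening": finger opening in m.
Only numpy, scipy, OpenCV 4.12 (cv2) and the standard library are available. Lean on these libraries where they do the work, as an engineer would, in place of code of your own. Each camera call takes 0.05 s, during which the arm holds its last target.

## Task

Flip the toggle clamp of the drilling fixture open, lift the flanged bronze bush out of its V rests and hold it up to the inspection camera: flange towards the lens and about 10 cm from it, centred on the lens, the bore in line with the camera's line of sight so that the camera looks straight through it. Finish still holding the bush there, steady and free in the air; leave the camera as it is set and the other things on the bench where they lie.

Things in the scene. Friction and masses are not known exactly. Their poses are not given: they have to be found in the camera images.
- fixture: Drilling fixture fixed to the board: plate 250 x 100 x 12 mm, two steel V rests, a toggle clamp. Origin on the board under the bush's middle; x along the bush from flange to clamp, z up. V rests (52 mm wide in y, tops at z 43 mm) at x -45 to -29 and 25 to 41 mm; between them 54 mm of barrel hang free. Clamp at x 93 to 163 mm, its arm ahead of it. A radial saw hangs behind: keep clear.
- clamp_arm (a joint): Angle of the toggle clamp's steel hold-down arm: 0 = closed (level, rubber tip on the bush above the rear V rest, locked against lifting), about 1.6 = fully open (upright). It opens only by the handle and stays where it is left.
- clamp_grip (a point): Point in the clamp's black handle grip (16 to 19 mm thick, 75 mm long), 14 mm below its end. Closed: grip upright, point at fixture x 115, y 0, z 164 mm. Pushing the grip back and down (fixture +x, away from the bush) opens the arm with a few N: the point runs on an arc of 100 mm radius about fixture x 108, z 64 mm. Straight behind that centre the grip lies level, arm at 1.3 rad; stop 0.2 rad on.
- bush: Flanged bronze bush lying in the V rests: 110 mm long, barrel 30 mm across, flange 46 mm across and 8 mm thick at one end, 20 mm bore through, 0.2 to 0.4 kg. Origin on its axis at mid-length (centre of mass 5 mm towards the flange), 45 mm above the board; x along the bore from flange to plain end, as the fixture's x. Grip it across the barrel between the rests.
- bush_mouth (a point): Centre of the bore's mouth in the flange's outer face, 55 mm from the bush's origin on its -x side.
- bush_tail (a point): Centre of the bush's plain end, 55 mm from its origin on its +x side.
- camera_head: Inspection camera: grey box, black lens barrel, ring light 58 mm across, on a column stand 330 mm high. Origin at the centre of the lens glass; x runs out along the line of sight, which dips 0.25 to 0.55 rad below level; y level. Place, height and dip differ each time. The flange face belongs on this x axis, 100 mm from the lens, the bush's x along this x.
- plain_sleeve: Bystander: plain bronze sleeve without a flange, lying, 30 mm across, 60 mm long. Origin at its middle.
- nut_big: Bystander: steel hexagon nut 26 x 30 x 13 mm. Origin under its middle.
- bit_box: Bystander: dark drill bit case 55 x 100 x 27 mm. Origin under its middle.
- offcut_a: Bystander: pine offcut 45 x 115 x 19 mm. Origin under its middle.
- offcut_b: Bystander: pale wood offcut 38 x 75 x 22 mm. Origin under its middle.
- screwdriver_yellow: Bystander: screwdriver, 215 mm long, handle 29 mm thick. Origin under its middle.

How it is judged (in metres and radians):
On the way, in this order (a step that is already met when the one before it is completed fails the run):
1. the clamp's arm is swung open while the bush still lies in its rests (value of joint clamp_arm above 1.1 rad and distance between bush and fixture below 0.055 m), for 0.2 s.
2. the bush is lifted clear of the V rests in the gripper (height (world z) of bush above 0.085 m and contact force between bush and the fingers above 1 N and contact force between bush and fixture below 0.1 N), for 0.1 s.
At the end, for the whole second after the job is handed in: Held still (under 20 mm/s) in the air, over 70 mm up, touching neither fixture nor camera: flange face centre 80 to 120 mm before the lens, within 14 mm of the line of sight in y and z, bore within 0.175 rad of it, plain end away; clamp arm over 1.0 rad (x of bush_mouth in the frame of camera_head between 0.08 and 0.12 m and y of bush_mouth in the frame of camera_head between -0.014 and 0.014 m and z of bush_mouth in the frame of camera_head between -0.014 and 0.014 m and angle between the x axis of bush and the x axis of camera_head, either way round below 0.175 rad and x of bush_tail in the frame of camera_head above 0.15 m and contact force between bush and the fingers above 1 N and contact force between bush and fixture below 0.1 N and contact force between bush and camera_head below 0.1 N and height (world z) of bush above 0.07 m and linear speed of bush below 0.02 m/s and value of joint clamp_arm above 1 rad); the arm keeps its last pose, push and grip.
It fails at once if the camera's setting is disturbed (distance of camera_head from where it was at the start of the episode above 0.012 m).
It fails at once if a bystander is knocked away (distance of any of plain_sleeve, nut_big, bit_box, offcut_a, offcut_b, screwdriver_yellow from where it was at the start of the episode above 0.04 m).
It also fails if it takes over 51 s, if anything falls off the work surface, if the arm or the gripper's body presses on something with over 40 N, if the wrist force passes 120 N, or if a joint passes its speed limit or range.

## Working session

There is one attempt and no reset: what is moved stays moved. The work goes in short steps, Python scripts to look and compute and a tool call to move; the robot and the scene stay as the last step left them, time stands still between calls to the robot, and variables do not carry over. Pictures are saved under pics/ and viewed, and the job is handed in when it is done.

Besides the shell and the picture viewer there is one more tool, called after "Emit:" as a command line: name --argument value ..., lists and objects as JSON in quotes. jog_arm: Moves the arm, as the interface text tells. Its arguments: {"type":"object","properties":{"deltas":{"type":"array"},"grip_force":{"type":"number"}},"required":["deltas"]}

```bash
ls; mkdir -p pics; python3 - <<'E'
from workcell import bot, viewer, ticket
import cv2,numpy as np
print(bot.get_obs())
for n in("scene","top"):
    c=viewer.camera(n); cv2.imwrite(f"pics/{n}0.png",c["image"][:,:,::-1])
    np.savez(f"{n}0.npz",**c)
    print(n,c["fovy"],c["cx"],c["cy"],c["D"],np.round(c["world_to_cam"],4).tolist())
E
```

```text
pics
{'time': 0.0, 'q': array([-7.19605969e+01,  5.01174992e+00,  1.00353204e+01,  9.50990084e+01,
       -1.13785054e-03,  9.00008071e+01]), 'qd': array([-0.08399294, -0.08732198,  0.0328982 ,  0.09541425, -0.00694902,
       -0.07324494]), 'joint_efforts': array([-8.41813307e-04, -5.20382988e+01,  4.64809513e+01,  1.60295691e-02,
       -3.11749474e-06, -1.84142834e-06]), 'ee_pos': array([ 0.17025302, -0.52277855,  0.24758457]), 'tcp_rot': array([-89.13505079,  89.92455354, 108.903546  ]), 'wrist_force': array([-0.47518423, -0.24239851, -0.27711551]), 'torque': array([ 0.01226575, -0.04732116,  0.0219251 ]), 'opening': 0.08543457753823397}
scene 43.09924726763221 286.9236270063073 219.41279574947734 [-0.14786163  0.          0.          0.          0.        ] [[0.8744, -0.4848, 0.0201, -0.513], [-0.2425, -0.4724, -0.8474, 0.2154], [0.4203, 0.7361, -0.5306, 1.4978], [0.0, 0.0, 0.0, 1.0]]
top 57.71841952056499 280.1841688450563 210.62922060177425 [-0.0476007  0.         0.         0.         0.       ] [[0.0122, -0.9993, -0.0351, -0.0784], [-0.9834, -0.0057, -0.1815, 0.5459], [0.1812, 0.0368, -0.9828, 1.0265], [0.0, 0.0, 0.0, 1.0]]
```

View pics/scene0.png

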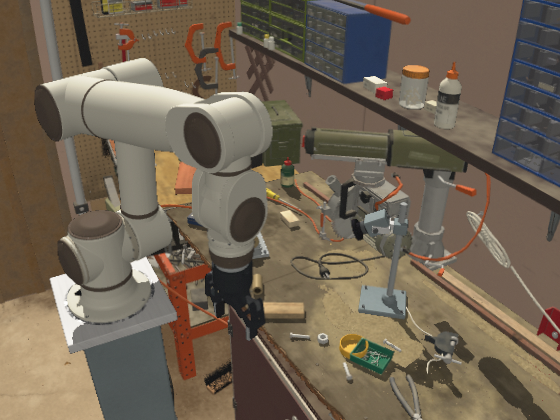

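View pics/top0.png

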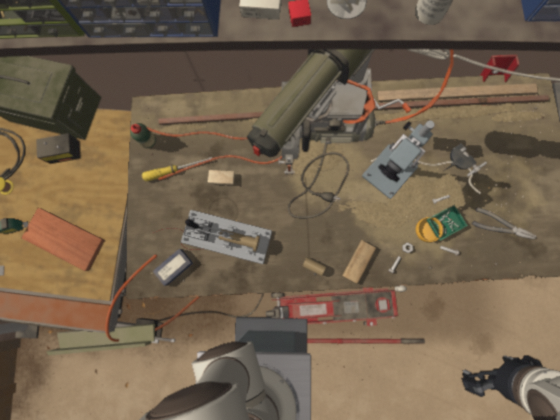

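The top picture shows the fixture at about (228,237), flange at its right (263,242) and clamp at its left (195,225). The camera stand is at about (395,165). In the scene view the arm hides the fixture and the stand is at (385,250). Next I'll enlarge both.

```bash
python3 - <<'E'
import cv2
t=cv2.imread("pics/top0.png"); s=cv2.imread("pics/scene0.png")
cv2.imwrite("pics/t_fix.png",cv2.resize(t[200:275,170:285],None,fx=6.5,fy=6.5,interpolation=cv2.INTER_CUBIC))
cv2.imwrite("pics/t_cam.png",cv2.resize(t[110:205,350:450],None,fx=6,fy=6,interpolation=cv2.INTER_CUBIC))
cv2.imwrite("pics/s_cam.png",cv2.resize(s[180:330,310:450],None,fx=4,fy=4,interpolation=cv2.INTER_CUBIC))
E
```

```text
(no output)
```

View pics/t_fix.png

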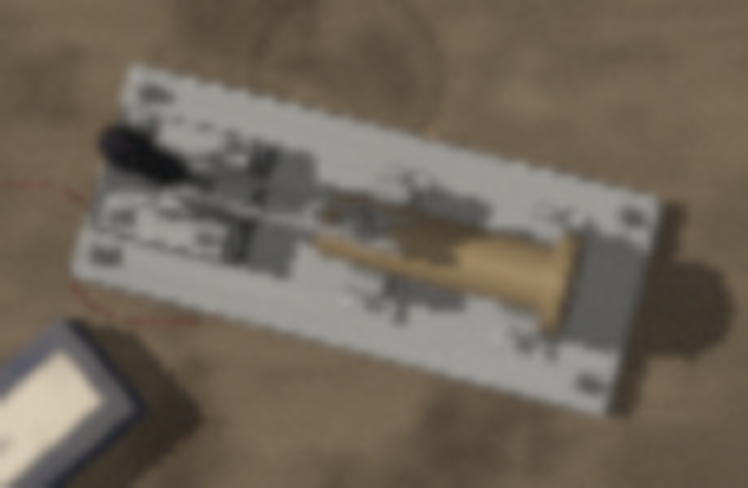

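View pics/t_cam.png

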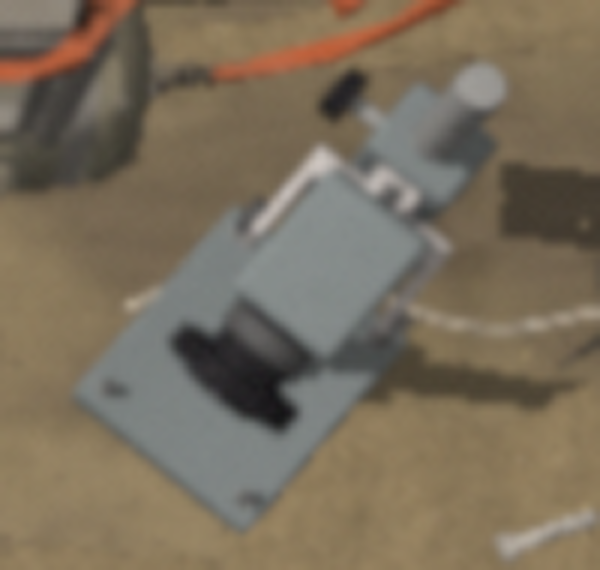

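View pics/s_cam.png

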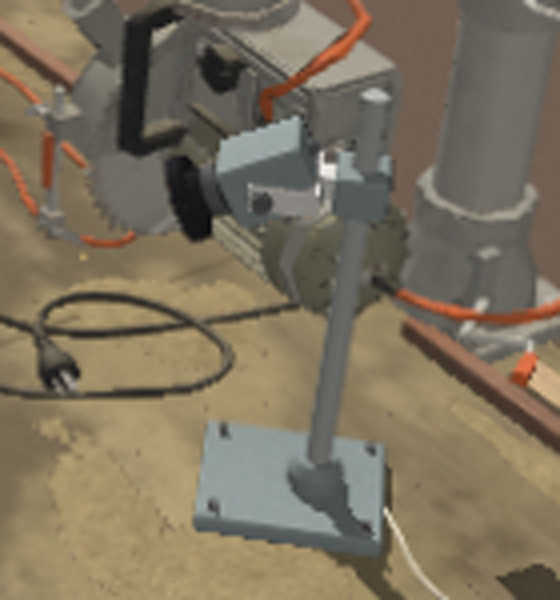

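The crops show the plate corners clearly, the bronze flange (560,285 in the fixture crop), the black handle end (120,145) and the camera's black ring (235,375 in the top crop; 190,195 in the scene crop). I'll write the helpers and measure first.

```bash
cat > h.py <<'E'
import numpy as np,cv2
def load(n): return dict(np.load(n,allow_pickle=True))
def K(c):
    f=c["image"].shape[0]/2/np.tan(np.radians(float(c["fovy"]))/2)
    return np.array([[f,0,float(c["cx"])],[0,f,float(c["cy"])],[0,0,1]])
def ray(c,px):
    p=cv2.undistortPoints(np.array([[px]],float),K(c),np.array(c["D"],float))[0,0]
    T=np.array(c["world_to_cam"]);R=T[:3,:3];o=-R.T@T[:3,3]
    d=R.T@np.array([p[0],p[1],1]);return o,d/np.linalg.norm(d)
def onz(c,px,z):
    o,d=ray(c,px);return o+d*(z-o[2])/d[2]
def tri(c1,p1,c2,p2):
    o1,d1=ray(c1,p1);o2,d2=ray(c2,p2)
    s=np.linalg.lstsq(np.c_[d1,-d2],o2-o1,rcond=None)[0]
    a=o1+s[0]*d1;b=o2+s[1]*d2
    return (a+b)/2,np.linalg.norm(a-b)
def proj(c,X):
    T=np.array(c["world_to_cam"]);rv,_=cv2.Rodrigues(T[:3,:3])
    return cv2.projectPoints(np.array(X,float).reshape(-1,3),rv,T[:3,3],K(c),np.array(c["D"],float))[0][:,0]
E
python3 - <<'E'
from h import *
t=load("top0.npz");s=load("scene0.npz");np.set_printoptions(precision=4,suppress=True)
f=lambda x,y:(170+(x+.5)/6.5-.5,200+(y+.5)/6.5-.5)
P=[onz(t,f(*p),.012) for p in[(133,65),(660,198),(610,412),(72,275)]]
for p in P:print(p)
print([np.linalg.norm(P[i]-P[(i+1)%4]) for i in range(4)])
ax=(P[0]+P[3]-P[1]-P[2])/2; ax/=np.linalg.norm(ax);print("fixture x",ax,np.degrees(np.arctan2(ax[1],ax[0])),"plate centre",np.mean(P,0))
# flange: assume z .045 ; handle top z .178
print("flange",onz(t,f(557,283),.045),"handle end",onz(t,f(122,145),.178))
g=lambda x,y:(350+(x+.5)/6-.5,110+(y+.5)/6-.5)
k=lambda x,y:(310+(x+.5)/4-.5,180+(y+.5)/4-.5)
print("ring",tri(t,g(233,380),s,k(185,197)))
print("col top",tri(t,g(480,85),s,k(375,95)))
b=[onz(t,g(*p),.01) for p in[(78,395),(242,530)]];print("base front",b)
for n,q in dict(box=(175,267),off_a=(360,262),sleeve=(315,267),off_b=(221,178),driver=(178,168),edge=(220,293)).items():print(n,onz(t,q,.01))
E
```

```text
[0.555  0.1943 0.012 ]
[ 0.496  -0.0466  0.012 ]
[ 0.4012 -0.0261  0.012 ]
[0.4591 0.2168 0.012 ]
[np.float64(0.24796105037645105), np.float64(0.09703528773736357), np.float64(0.24972521756145855), np.float64(0.09846122398577313)]
fixture x [0.2347 0.9721 0.    ] 76.42548264737552 plate centre [0.4778 0.0846 0.012 ]
flange [ 0.4545 -0.0048  0.045 ] handle end [0.4929 0.1502 0.178 ]
ring (array([ 0.6023, -0.333 ,  0.2386]), np.float64(0.0011797532105857832))
col top (array([ 0.6869, -0.4036,  0.3296]), np.float64(0.00023266365094974778))
base front [array([ 0.6611, -0.3148,  0.01  ]), array([ 0.5933, -0.3926,  0.01  ])]
box [0.3864 0.2298 0.01  ]
off_a [ 0.4066 -0.3007  0.01  ]
sleeve [ 0.3914 -0.173   0.01  ]
off_b [0.652  0.1064 0.01  ]
driver [0.6832 0.2392 0.01  ]
edge [0.3151 0.0959 0.01  ]
```

Emit:
jog_arm --deltas '[{"x": -40, "y": 30, "z": 30}, {"x": 0, "y": 70, "z": 60, "fingers": 0.5}, {"x": 20, "y": 110, "z": 80, "fingers": 0}, {"x": 40, "y": 150, "z": 90}, {"x": 50, "y": 190, "z": 90}, {"x": 60, "y": 230, "z": 90}, {"x": 70, "y": 270, "z": 90}]'

```text
validation failed for argument at $.de...
```

Emit:
jog_arm --deltas '[{"x": 0, "y": 40, "z": 20, "twist": 0, "fingers": 0.5}, {"x": 10, "y": 80, "z": 40, "twist": 0, "fingers": 0.0}, {"x": 30, "y": 120, "z": 60, "twist": 0, "fingers": 0.0}, {"x": 50, "y": 160, "z": 70, "twist": 0, "fingers": 0.0}, {"x": 70, "y": 200, "z": 80, "twist": 0, "fingers": 0.0}, {"x": 90, "y": 240, "z": 90, "twist": 0, "fingers": 0.0}, {"x": 110, "y": 280, "z": 90, "twist": 0, "fingers": 0.0}, {"x": 130, "y": 320, "z": 90, "twist": 0, "fingers": 0.0}, {"x": 140, "y": 360, "z": 90, "twist": 0, "fingers": 0.0}, {"x": 150, "y": 400, "z": 90, "twist": 0, "fingers": 0.0}]'

```text
time: 1.1
ee_pos: [0.3203, -0.1211, 0.3374]
tcp_rot: [-83.8, 89.9, 114.3]
wrist_force: [1.3, -0.0, 0.1]
opening: 0.0002
```

```bash
python3 - <<'E'
from workcell import bot, viewer
import cv2,numpy as np
print(bot.get_obs()["q"].round(1))
c=viewer.camera("scene"); np.savez("scene1.npz",**c); cv2.imwrite("pics/scene1.png",c["image"][:,:,::-1])
E
```

```text
[-2.080e+01 -1.940e+01 -1.600e+00  1.079e+02  1.000e-01  1.412e+02]
```

View pics/scene1.png

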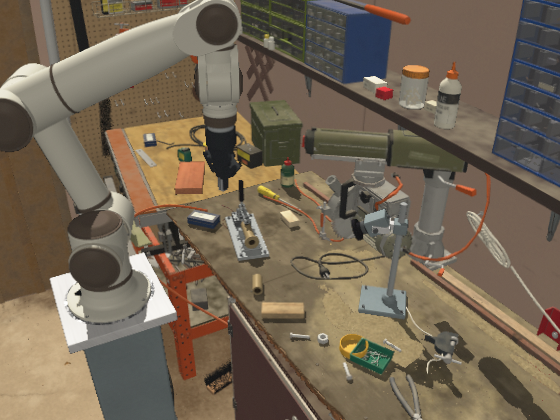

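The scene picture now shows the fixture unobstructed at about (245,235), handle at (241,190), flange at (251,238). The gripper is at (222,170).

```bash
python3 - <<'E'
import cv2
s=cv2.imread("pics/scene1.png")
cv2.imwrite("pics/s_fix.png",cv2.resize(s[175:265,210:280],None,fx=6.5,fy=6.5,interpolation=cv2.INTER_CUBIC))
cv2.imwrite("pics/s_cam2.png",cv2.resize(s[200:255,340:415],None,fx=9,fy=9,interpolation=cv2.INTER_CUBIC))
E
```

```text
(no output)
```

View pics/s_fix.png

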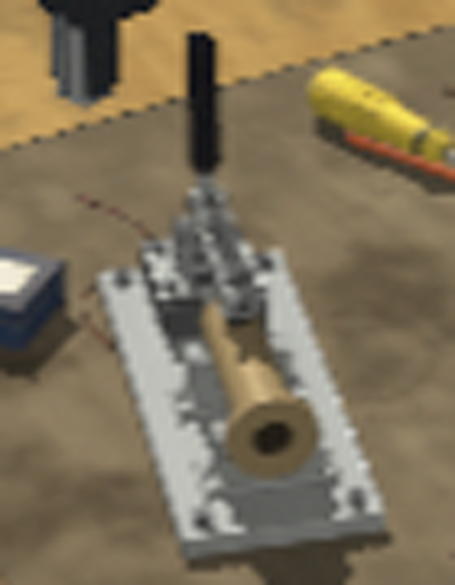

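View pics/s_cam2.png

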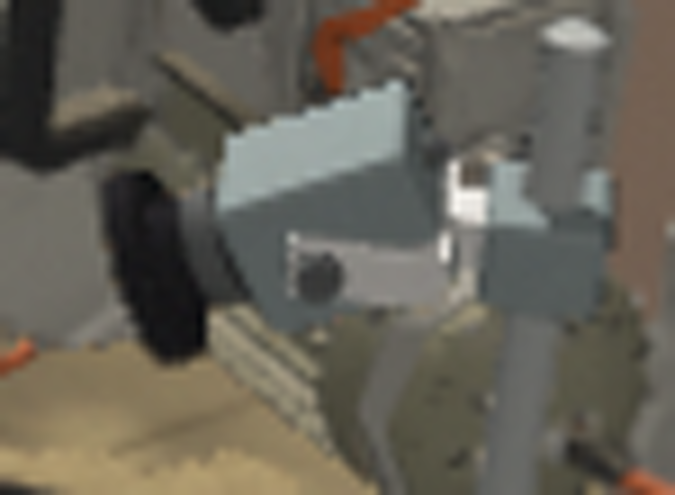

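```bash
python3 - <<'E'
from h import *
t=load("top0.npz");s=load("scene1.npz");np.set_printoptions(precision=4,suppress=True)
f=lambda x,y:(170+(x+.5)/6.5-.5,200+(y+.5)/6.5-.5)
fs=lambda x,y:(210+(x+.5)/6.5-.5,175+(y+.5)/6.5-.5)
g=lambda x,y:(350+(x+.5)/6-.5,110+(y+.5)/6-.5)
k=lambda x,y:(340+(x+.5)/9-.5,200+(y+.5)/9-.5)
def r(n,a,b): 
    X,e=tri(t,a,s,b);print(n,X,"gap",round(e*1e3,1));return X
FR=r("box FR",g(330,360),k(220,210));RR=r("box RR",g(425,240),k(408,158))
FL=r("box FL",g(240,285),k(230,140));RL=r("box RL",g(330,165),k(400,85))
for a,b in((FR,RR),(FL,RL),((FR+FL)/2,(RR+RL)/2)):
    d=a-b;L=np.linalg.norm(d);d/=L;print("axis",d,"len",L,"yaw",np.degrees(np.arctan2(d[1],d[0])),"dip",np.degrees(-np.arcsin(d[2])))
d=FL-FR;print("yaxis",d,np.linalg.norm(d),"yaw",np.degrees(np.arctan2(d[1],d[0])))
r("ring ctr",g(233,380),k(155,268))
mouth=r("flange face centre",f(566,286),fs(272,436))
r("handle top",f(118,142),fs(200,35))
# plate corners tri
r("plate near-right",f(610,412),fs(185,560)); r("c2",f(660,198),fs(388,527))
r("c4",f(72,275),fs(98,275));
for z in(.012,):
  print(onz(s,fs(185,548),z),onz(s,fs(385,520),z))
# masks of dark ring
for nm,c,box in(("top",t,(375,160,402,185)),("scene",s,(348,214,366,244))):
    x0,y0,x1,y1=box;im=c["image"][y0:y1,x0:x1].max(2);m=(im<48).astype(np.uint8)
    n,l,st,ce=cv2.connectedComponentsWithStats(m);i=1+np.argmax(st[1:,4])
    pts=np.argwhere(l==i)[:,::-1]+[x0,y0];print(nm,st[i],ce[i]+[x0,y0])
    print(cv2.fitEllipse(cv2.convexHull(pts.astype(np.float32))), cv2.minAreaRect(pts.astype(np.float32)))
E
```

```text
box FR [ 0.6017 -0.3617  0.2729] gap 1.7
box RR [ 0.6412 -0.3923  0.2958] gap 1.9
box FL [ 0.6306 -0.3292  0.2705] gap 0.7
box RL [ 0.6683 -0.3578  0.2947] gap 3.1
axis [-0.7182  0.5578 -0.4159] len 0.0549702798788058 yaw 142.16668142283928 dip 24.57701985572836
axis [-0.7092  0.5393 -0.4541] len 0.053121475249251426 yaw 142.74664852327862 dip 27.006083355541243
axis [-0.714   0.5489 -0.4348] len 0.05403317834520178 yaw 142.4487355294401 dip 25.77106220987196
yaxis [ 0.0289  0.0325 -0.0024] 0.04357073888398948 yaw 48.3282343433783
ring ctr [ 0.6037 -0.3338  0.2369] gap 0.7
flange face centre [ 0.4534 -0.0092  0.0476] gap 0.9
handle top [0.4938 0.1514 0.1795] gap 0.1
plate near-right [ 0.4006 -0.0249  0.0022] gap 2.2
c2 [ 0.4974 -0.0461  0.003 ] gap 0.3
c4 [0.4591 0.2167 0.0124] gap 0.1
[ 0.3983 -0.028   0.012 ] [ 0.4931 -0.0514  0.012 ]
top [  5   5  19  16 133] [389.812  172.5263]
((389.991943359375, 172.22760009765625), (9.310283660888672, 22.915977478027344), 125.66580200195312) ((388.9245300292969, 172.23585510253906), (21.659671783447266, 9.032958030700684), 29.05460548400879)
scene [  4   5  11  21 153] [356.8758 229.0392]
((356.988525390625, 228.97288513183594), (8.43963623046875, 22.301124572753906), 162.50527954101562) ((356.8000183105469, 228.90000915527344), (21.187259674072266, 7.905693054199219), 71.56504821777344)
```

Two views give the bush mouth at (0.453,−0.009,0.048). That puts the fixture origin at (0.4664,0.0445), x heading 76.4°, and the plate size checks. The lens ring is at about (0.604,−0.334,0.237), sight line yaw about 140°, dip about 26°. I'll go in front of the handle.

Emit:
jog_arm --deltas '[{"x": 20, "y": 30, "z": -10, "twist": 8, "fingers": 0}, {"x": 40, "y": 60, "z": -20, "twist": 16, "fingers": 0}, {"x": 60, "y": 90, "z": -30, "twist": 24, "fingers": 0}, {"x": 80, "y": 120, "z": -40, "twist": 32, "fingers": 0}, {"x": 100, "y": 150, "z": -50, "twist": 40, "fingers": 0}, {"x": 120, "y": 180, "z": -60, "twist": 48, "fingers": 0}, {"x": 143, "y": 211, "z": -70, "twist": 56, "fingers": 0}, {"x": 165, "y": 243, "z": -80, "twist": 58.3, "fingers": 0}, {"x": 165, "y": 243, "z": -110, "twist": 58.3, "fingers": 0}, {"x": 165, "y": 243, "z": -110, "twist": 58.3, "fingers": 0}]'

```text
time: 2.15
ee_pos: [0.485, 0.1266, 0.2235]
tcp_rot: [-77.0, 89.5, 179.6]
wrist_force: [0.7, 0.1, -0.3]
opening: 0.0003
```

```bash
python3 - <<'E'
from workcell import bot, viewer
import cv2,numpy as np
print(bot.get_obs()["q"].round(1))
a=[]
for n in("scene","top"):
  c=viewer.camera(n); np.savez(n+"2.npz",**c); i=c["image"][:,:,::-1]
  i=i[150:270,190:290] if n=="scene" else i[180:280,160:280]
  a.append(cv2.resize(i,(390,420),interpolation=cv2.INTER_CUBIC))
cv2.imwrite("pics/p2.png",np.hstack(a))
E
```

```text
[ 1.460e+01 -1.600e+00  6.000e-01  9.270e+01  1.000e-01  1.179e+02]
```

View pics/p2.png

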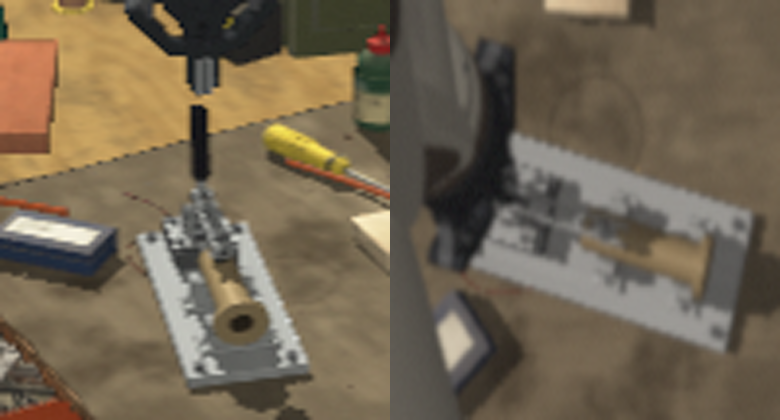

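Emit:
jog_arm --deltas '[{"x": -1, "y": -6, "z": -30, "twist": 0, "fingers": 0}, {"x": -1, "y": -6, "z": -57, "twist": 0, "fingers": 0}, {"x": -1, "y": -6, "z": -57, "twist": 0, "fingers": 0}, {"x": -1, "y": -6, "z": -57, "twist": 0, "fingers": 0}]'

```text
time: 2.65
ee_pos: [0.4848, 0.1195, 0.1729]
tcp_rot: [-114.9, 89.8, 141.6]
wrist_force: [0.5, 0.7, 0.4]
opening: -0.0002
```

Emit:
jog_arm --deltas '[{"x": 3, "y": 12, "z": -10, "twist": 0, "fingers": 0}, {"x": 6, "y": 24, "z": -11, "twist": 0, "fingers": 0}, {"x": 7.5, "y": 31, "z": -12, "twist": 0, "fingers": 0}, {"x": 9, "y": 37, "z": -13.5, "twist": 0, "fingers": 0}, {"x": 10.5, "y": 44, "z": -15.5, "twist": 0, "fingers": 0}, {"x": 12, "y": 50, "z": -18, "twist": 0, "fingers": 0}, {"x": 13.5, "y": 56, "z": -21, "twist": 0, "fingers": 0}, {"x": 15, "y": 62, "z": -24.5, "twist": 0, "fingers": 0}, {"x": 16.5, "y": 68, "z": -28, "twist": 0, "fingers": 0}, {"x": 17.5, "y": 73, "z": -33, "twist": 0, "fingers": 0}]'

```text
time: 3.65
ee_pos: [0.5024, 0.193, 0.1395]
tcp_rot: [-114.1, 89.8, 142.4]
wrist_force: [0.6, -0.1, 1.0]
opening: 0.0007
```

Emit:
jog_arm --deltas '[{"x": 1, "y": 4.5, "z": -5, "twist": 0, "fingers": 0}, {"x": 2, "y": 9, "z": -10.5, "twist": 0, "fingers": 0}, {"x": 3, "y": 13, "z": -16, "twist": 0, "fingers": 0}, {"x": 4, "y": 16.5, "z": -22.5, "twist": 0, "fingers": 0}, {"x": 4.5, "y": 19, "z": -29, "twist": 0, "fingers": 0}, {"x": 5, "y": 21.5, "z": -35.5, "twist": 0, "fingers": 0}, {"x": 5.5, "y": 23, "z": -42, "twist": 0, "fingers": 0}, {"x": 6, "y": 24, "z": -49, "twist": 0, "fingers": 0}, {"x": 6, "y": 24.5, "z": -55, "twist": 0, "fingers": 0}, {"x": 6, "y": 24.5, "z": -58, "twist": 0, "fingers": 0}]'

```text
time: 4.65
ee_pos: [0.5082, 0.2174, 0.0807]
tcp_rot: [-104.3, 89.8, 152.2]
wrist_force: [0.1, 0.9, 0.7]
opening: 0.0
```

```bash
python3 - <<'E'
from workcell import bot, viewer
import cv2,numpy as np
a=[]
for n in("scene","top"):
  c=viewer.camera(n); np.savez(n+"3.npz",**c); i=c["image"][:,:,::-1]
  i=i[150:270,190:290] if n=="scene" else i[180:280,160:280]
  a.append(cv2.resize(i,(390,420),interpolation=cv2.INTER_CUBIC))
cv2.imwrite("pics/p3.png",np.hstack(a))
E
```

```text
(no output)
```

View pics/p3.png

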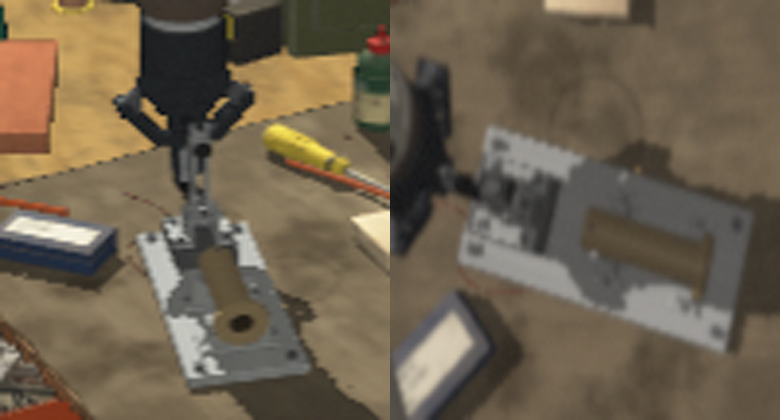

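The clamp arm stands upright (tip at (203,150) in the left crop) and the bush still lies in its rests. Up and over to the bush next.

Emit:
jog_arm --deltas '[{"x": 0, "y": 0, "z": 45, "twist": 0, "fingers": 0}, {"x": 0, "y": 0, "z": 90, "twist": 0, "fingers": 0}, {"x": 0, "y": 0, "z": 135, "twist": 0, "fingers": 0}, {"x": -8, "y": -35, "z": 150, "twist": 0, "fingers": 0.5}, {"x": -16, "y": -70, "z": 150, "twist": 0, "fingers": 1}, {"x": -25, "y": -105, "z": 150, "twist": 0, "fingers": 1}, {"x": -34, "y": -140, "z": 150, "twist": 0, "fingers": 1}, {"x": -42, "y": -173, "z": 140, "twist": 0, "fingers": 1}, {"x": -42, "y": -173, "z": 100, "twist": 0, "fingers": 1}, {"x": -42, "y": -173, "z": 90, "twist": 0, "fingers": 1}]'

```text
time: 5.75
ee_pos: [0.4648, 0.0433, 0.1681]
tcp_rot: [-86.5, 89.6, 169.8]
wrist_force: [-0.4, -0.6, -0.9]
opening: 0.0853
```

```bash
python3 - <<'E'
from workcell import bot, viewer
import cv2,numpy as np
a=[]
for n in("scene","top"):
  c=viewer.camera(n); np.savez(n+"4.npz",**c); i=c["image"][:,:,::-1]
  i=i[150:270,190:290] if n=="scene" else i[180:280,160:280]
  a.append(cv2.resize(i,(390,420),interpolation=cv2.INTER_CUBIC))
cv2.imwrite("pics/p4.png",np.hstack(a))
E
```

```text
(no output)
```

View pics/p4.png

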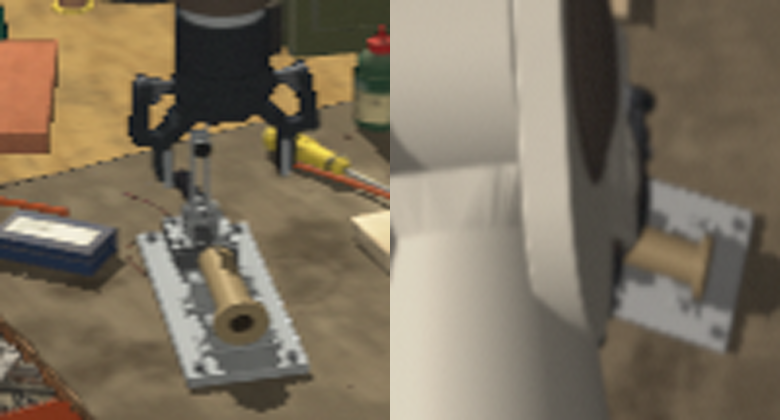

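Emit:
jog_arm --deltas '[{"x": 1.5, "y": 1, "z": -40, "twist": 0, "fingers": 1}, {"x": 1.5, "y": 1, "z": -80, "twist": 0, "fingers": 1}, {"x": 1.5, "y": 1, "z": -110, "twist": 0, "fingers": 1}, {"x": 1.5, "y": 1, "z": -127, "twist": 0, "fingers": 1}, {"x": 1.5, "y": 1, "z": -127, "twist": 0, "fingers": 1}, {"x": 1.5, "y": 1, "z": -127, "twist": 0, "fingers": 0}, {"x": 1.5, "y": 1, "z": -127, "twist": 0, "fingers": 0}, {"x": 1.5, "y": 1, "z": -127, "twist": 0, "fingers": 0}, {"x": 1.5, "y": 1, "z": -127, "twist": 0, "fingers": 0}, {"x": 1.5, "y": 1, "z": -127, "twist": 0, "fingers": 0}]' --grip_force 30

```text
time: 6.85
ee_pos: [0.466, 0.0457, 0.044]
tcp_rot: [-96.1, 89.6, 160.4]
wrist_force: [-8.1, 2.9, 11.7]
opening: 0.0294
```

Emit:
jog_arm --deltas '[{"x": 0, "y": 0, "z": 20, "twist": 0, "fingers": 0}, {"x": 0, "y": 0, "z": 50, "twist": 0, "fingers": 0}, {"x": 0, "y": 0, "z": 80, "twist": 0, "fingers": 0}, {"x": 0, "y": 0, "z": 100, "twist": 0, "fingers": 0}, {"x": 0, "y": 0, "z": 100, "twist": 0, "fingers": 0}, {"x": 0, "y": 0, "z": 100, "twist": 0, "fingers": 0}]'

```text
time: 7.45
ee_pos: [0.466, 0.0457, 0.1434]
tcp_rot: [-95.5, 89.5, 161.0]
wrist_force: [0.4, -0.4, -3.9]
opening: 0.0289
```

```bash
python3 - <<'E'
from workcell import bot, viewer
import cv2,numpy as np
a=[]
for n in("scene","top"):
  c=viewer.camera(n); np.savez(n+"5.npz",**c); i=c["image"][:,:,::-1]
  i=i[150:270,190:290] if n=="scene" else i[180:280,160:280]
  a.append(cv2.resize(i,(390,420),interpolation=cv2.INTER_CUBIC))
cv2.imwrite("pics/p5.png",np.hstack(a)); print(bot.get_obs()["wrist_force"],bot.get_obs()["torque"])
E
```

```text
[ 0.05713242 -0.13650765 -4.00122425] [ 0.04979126 -0.00268528 -0.04930446]
```

View pics/p5.png

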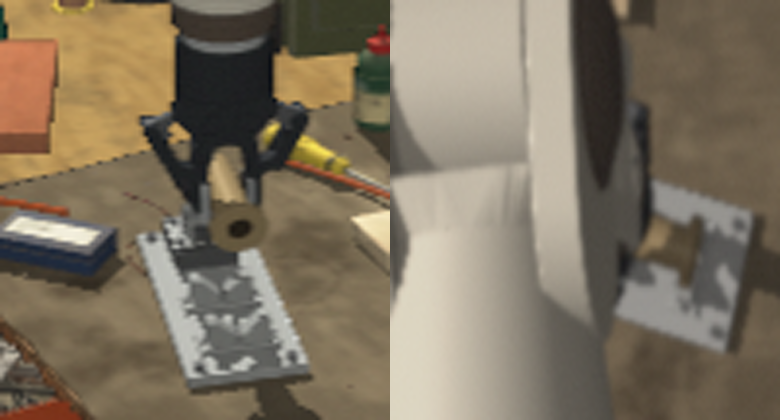

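```bash
cat >> h.py <<'E'
def onplane(c,px,p0,n):
    o,d=ray(c,px);return o+d*(np.dot(n,np.array(p0)-o)/np.dot(n,d))
E
python3 - <<'E'
from h import *
s=load("scene5.npz")
i=s["image"][190:232,225:275,::-1];cv2.imwrite("pics/z5.png",cv2.resize(i,None,fx=14,fy=14,interpolation=cv2.INTER_CUBIC))
E
```

```text
(no output)
```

View pics/z5.png

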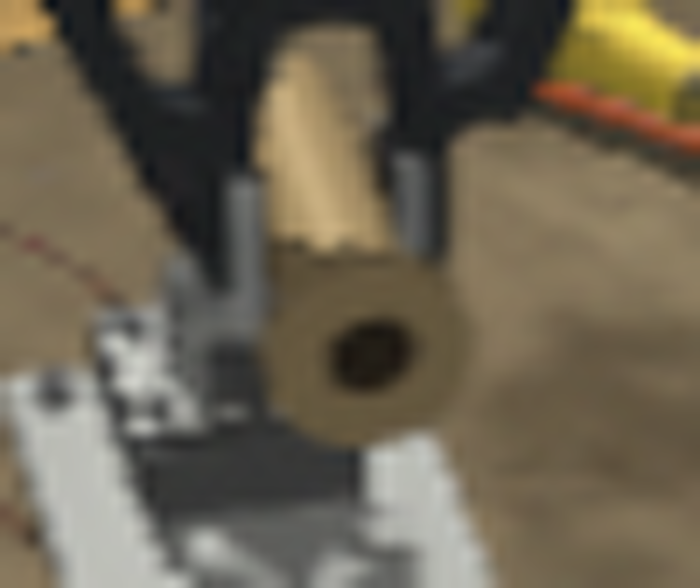

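```bash
python3 - <<'E'
from h import *
np.set_printoptions(precision=4,suppress=True)
s=load("scene5.npz")
G=np.array([.466,.0457,.1454]);ax=np.array([.2347,.9721,0]);n=np.array([-.9721,.2347,0])
g=lambda x,y:(225+(x+.5)/14-.5,190+(y+.5)/14-.5)
for q in((372,353),(365,348)):
  X=onplane(s,g(*q),G,n);v=X-G;print(X,v@ax,v[2],np.linalg.norm(v),np.degrees(np.arctan2(v[2],-v@ax)))
for a in(-20,-10,0,10,20):
  th=np.radians(a);d=np.array([*( -ax[:2]*np.cos(th)),np.sin(th)]);print(a,proj(s,[G+.055*d,G-.055*d]).round(1).tolist())
E
```

```text
[ 0.4508 -0.0171  0.1512] -0.06457126468861635 0.00576970521214723 0.06482651577475342 5.106050665925713
[ 0.4526 -0.0099  0.148 ] -0.057187282141140355 0.0026232876777468606 0.05724563293935473 2.626423489361605
-20 [[250.3, 219.5], [243.3, 192.6]]
-10 [[250.5, 217.3], [243.2, 194.7]]
0 [[250.5, 214.8], [243.2, 197.2]]
10 [[250.4, 211.9], [243.4, 199.9]]
20 [[250.1, 208.9], [243.6, 202.8]]
```

The bush is held level, with the mouth at (251,215) in the scene picture against (250.5,214.8) predicted for 0°. The jog cannot tilt the tool, so I'll pivot the bush in the pads. I'll press the underside of the flange on the near horn of the front V rest, with the tail out over the bench.

Emit:
jog_arm --deltas '[{"x": -8, "y": -2, "z": 10, "twist": 8.5, "fingers": 0}, {"x": -16, "y": -4, "z": 10, "twist": 17, "fingers": 0}, {"x": -24, "y": -6, "z": 10, "twist": 25.5, "fingers": 0}, {"x": -32, "y": -8, "z": 10, "twist": 34, "fingers": 0}, {"x": -40, "y": -10, "z": 10, "twist": 42.5, "fingers": 0}, {"x": -48, "y": -12, "z": 10, "twist": 51, "fingers": 0}, {"x": -56, "y": -14, "z": 5, "twist": 59.5, "fingers": 0}, {"x": -64, "y": -17, "z": 0, "twist": 68, "fingers": 0}, {"x": -72, "y": -20, "z": -5, "twist": 76.5, "fingers": 0}, {"x": -76, "y": -21, "z": -10, "twist": 85, "fingers": 0}]'

```text
time: 8.55
ee_pos: [0.3881, 0.0244, 0.1308]
tcp_rot: [-101.9, 89.4, -120.1]
wrist_force: [0.6, 0.8, -2.9]
opening: 0.0289
```

Emit:
jog_arm --deltas '[{"x": 0, "y": 0, "z": -15, "twist": 5, "fingers": 0}, {"x": 0, "y": 0, "z": -30, "twist": 5, "fingers": 0}, {"x": 0, "y": 0, "z": -30, "twist": 5, "fingers": 0}]'

```text
time: 8.85
ee_pos: [0.3866, 0.0243, 0.0979]
tcp_rot: [-118.8, 89.2, -132.1]
wrist_force: [-0.4, 0.1, -4.3]
opening: 0.0287
```

```bash
cat > snap.py <<'E'
import sys
from workcell import bot, viewer
import cv2,numpy as np
k=sys.argv[1];b=list(map(int,sys.argv[2].split(",")));b2=list(map(int,sys.argv[3].split(",")))
a=[]
for n,(x0,y0,x1,y1) in(("scene",b),("top",b2)):
  c=viewer.camera(n); np.savez(n+k+".npz",**c); i=c["image"][y0:y1,x0:x1,::-1]
  f=min(400/(x1-x0),500/(y1-y0));i=cv2.resize(i,None,fx=f,fy=f,interpolation=cv2.INTER_CUBIC)
  print(n,"scale",f); o=np.zeros((500,400,3),np.uint8);o[:i.shape[0],:i.shape[1]]=i[:500,:400];a.append(o)
cv2.imwrite(f"pics/p{k}.png",np.hstack(a)); o=bot.get_obs();print(o["ee_pos"],o["tcp_rot"],o["wrist_force"],o["torque"],o["q"].round(1))
E
python3 snap.py 6 205,180,285,280 200,200,300,300
```

```text
scene scale 5.0
top scale 4.0
[0.38776321 0.02443788 0.10020974] [-108.04021521   89.32995482 -121.3374903 ] [-0.0571992  -0.48269799 -2.70896154] [ 0.04818263 -0.05243516 -0.00379193] [  4.  -17.5 -26.8  81.1  -0.5  17.3]
```

View pics/p6.png

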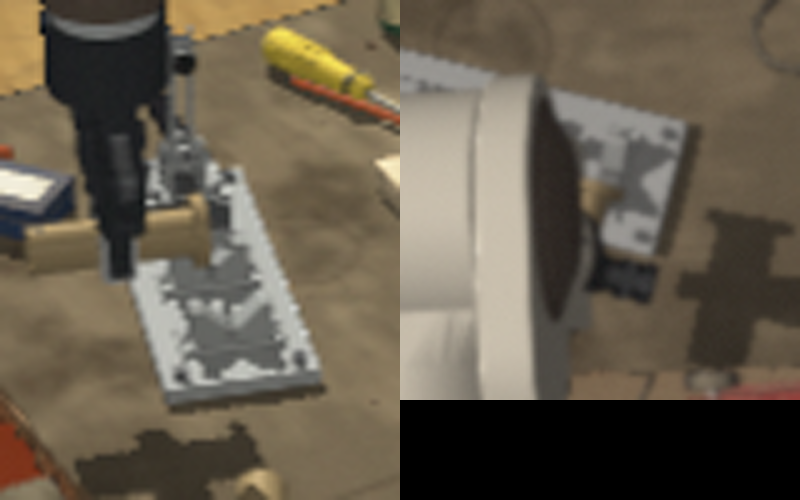

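Emit:
jog_arm --deltas '[{"x": 2, "y": 0, "z": -25, "twist": 0, "fingers": 0}, {"x": 2, "y": 0, "z": -32, "twist": 0, "fingers": 0}, {"x": 2, "y": 0, "z": -36, "twist": 0, "fingers": 0}, {"x": 0, "y": 1, "z": -40, "twist": 0, "fingers": 0}, {"x": -1, "y": 1, "z": -44, "twist": 0, "fingers": 0}, {"x": -1, "y": 1, "z": -44, "twist": 0, "fingers": 0}]'

```text
time: 9.55
ee_pos: [0.3876, 0.0254, 0.0568]
tcp_rot: [-97.0, 89.4, -110.3]
wrist_force: [2.5, 0.1, 0.2]
opening: 0.0289
```

```bash
python3 snap.py 7 205,180,285,280 200,200,300,300
```

```text
scene scale 5.0
top scale 4.0
[0.38756252 0.02542882 0.05686314] [ -98.46774693   89.38361952 -111.771272  ] [ 3.62919971 -1.37722046 -1.30590761] [-0.28990666 -0.9025146   0.01558867] [  4.1 -16.8 -31.1  76.   -0.6  17.4]
```

View pics/p7.png

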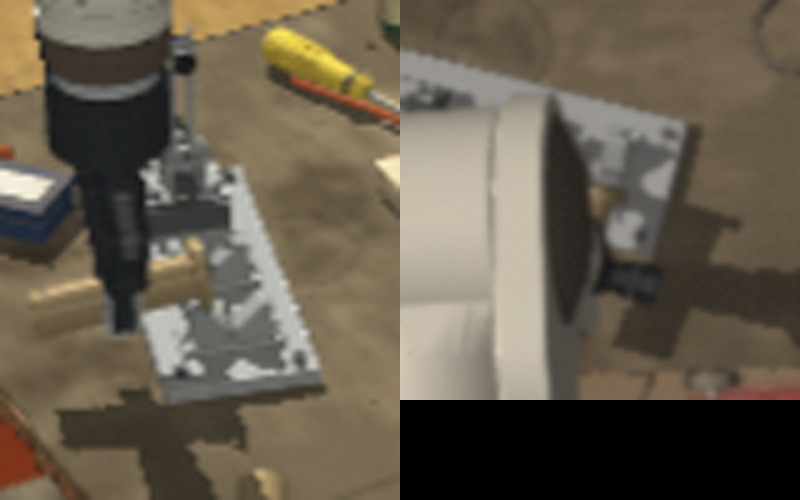

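Pivoting works: the bush is tilted by roughly 10°, flange up, with only a few newtons on the wrist. Going on to about 27°.

Emit:
jog_arm --deltas '[{"x": -0.5, "y": 0, "z": -3, "twist": 0, "fingers": 0}, {"x": -1, "y": 0, "z": -6, "twist": 0, "fingers": 0}, {"x": -1.5, "y": 0.5, "z": -9, "twist": 0, "fingers": 0}, {"x": -2, "y": 0.5, "z": -12, "twist": 0, "fingers": 0}, {"x": -2, "y": 0.5, "z": -14, "twist": 0, "fingers": 0}, {"x": -2, "y": 0.5, "z": -16, "twist": 0, "fingers": 0}, {"x": -2, "y": 0.5, "z": -16, "twist": 0, "fingers": 0}]'

```text
time: 10.35
ee_pos: [0.3856, 0.026, 0.0407]
tcp_rot: [-98.2, 89.4, -111.5]
wrist_force: [1.9, -0.7, 1.9]
opening: 0.0291
```

Emit:
jog_arm --deltas '[{"x": 0, "y": 0, "z": 0, "twist": 0, "fingers": 0}, {"x": 0, "y": 0, "z": 20, "twist": 0, "fingers": 0}, {"x": 0, "y": 0, "z": 60, "twist": 0, "fingers": 0}, {"x": 0, "y": 0, "z": 60, "twist": 0, "fingers": 0}, {"x": 0, "y": 0, "z": 60, "twist": 0, "fingers": 0}]' --grip_force 60

```text
time: 10.85
ee_pos: [0.3854, 0.026, 0.1003]
tcp_rot: [-101.4, 89.4, -114.7]
wrist_force: [0.4, -0.1, -3.6]
opening: 0.0283
```

```bash
python3 snap.py 8 205,180,265,255 200,200,300,300
```

```text
scene scale 6.666666666666667
top scale 4.0
[0.38462916 0.0259568  0.0990726 ] [-110.88946558   89.31205109 -124.18468368] [-0.27121684 -0.29411912 -3.57637588] [0.02521346 0.04575801 0.00237074] [  4.2 -17.9 -27.2  81.1  -0.5  17.5]
```

View pics/p8.png

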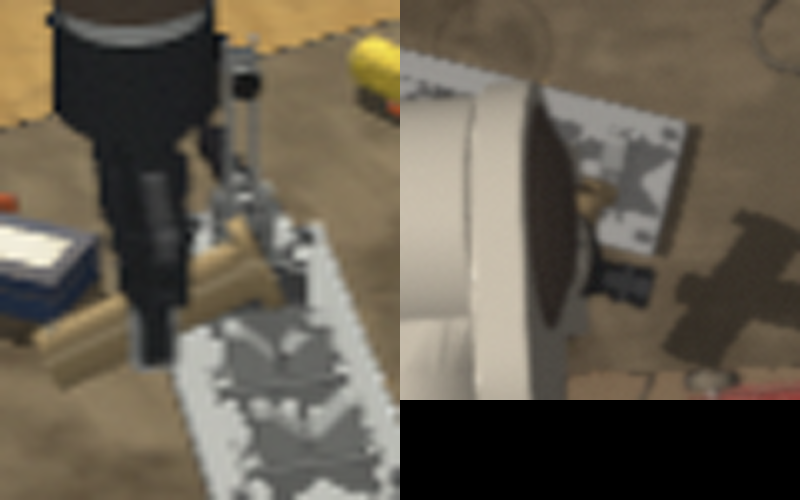

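```bash
cat > tilt.py <<'E'
from h import *
def tilt(c,pf,pt,tcp,yaw,lf=.051):
    y=np.radians(yaw);ax=np.array([np.cos(y),np.sin(y),0]);n=np.array([-ax[1],ax[0],0])
    G=np.array(tcp)+[0,0,.001]
    F=onplane(c,pf,G,n);T=onplane(c,pt,G,n);v=T-F
    print("F",F.round(4),"T",T.round(4),"len",np.linalg.norm(v).round(4),"dip",np.degrees(np.arctan2(-v[2],v@ax)).round(1),"F-G along",((F-G)@ax).round(4),"dz",(F-G)[2].round(4),"T-G",((T-G)@ax).round(4),(T-G)[2].round(4))
E
python3 - <<'E'
from tilt import *
s=load("scene8.npz");g=lambda x,y:(205+(x+.5)/6.667-.5,180+(y+.5)/6.667-.5)
tilt(s,g(258,265),g(52,362),(.3846,.0260,.0991),166.7)
E
```

```text
F [0.4383 0.0133 0.1216] T [0.3434 0.0357 0.0837] len 0.1047 dip 21.3 F-G along -0.0552 dz 0.0215 T-G 0.0423 -0.0164
```

```bash
python3 - <<'E'
from h import *
s=load("scene1.npz");t=load("top0.npz")
def nrm(c,p,a):
    a=np.radians(a);q=(p[0]+10*np.cos(a),p[1]+10*np.sin(a))
    n=np.cross(ray(c,p)[1],ray(c,q)[1]);return n/np.linalg.norm(n)
for ds,dt in((0,0),(3,0),(-3,0),(0,3),(0,-3)):
    d=np.cross(nrm(s,(356.9,229),162.5+ds),nrm(t,(390,172.3),125.7+dt));d/=np.linalg.norm(d);d*=-np.sign(d[2])
    print(ds,dt,d.round(3),np.degrees(np.arctan2(d[1],d[0])).round(1),np.degrees(-np.arcsin(d[2])).round(1))
# box edge directions, line-angle approach
E
```

```text
0 0 [-0.736  0.519 -0.434] 144.8 25.7
3 0 [-0.755  0.535 -0.38 ] 144.7 22.3
-3 0 [-0.716  0.501 -0.486] 145.0 29.1
0 3 [-0.694  0.552 -0.461] 141.5 27.5
0 -3 [-0.776  0.484 -0.405] 148.1 23.9
```

Emit:
jog_arm --deltas '[{"x": 0, "y": 0, "z": 30, "twist": 0, "fingers": 0}, {"x": 0, "y": -15, "z": 60, "twist": -3, "fingers": 0}, {"x": 8, "y": -45, "z": 80, "twist": -6, "fingers": 0}, {"x": 16, "y": -75, "z": 80, "twist": -10, "fingers": 0}, {"x": 24, "y": -105, "z": 80, "twist": -14, "fingers": 0}, {"x": 32, "y": -135, "z": 80, "twist": -18, "fingers": 0}, {"x": 40, "y": -165, "z": 75, "twist": -22, "fingers": 0}, {"x": 48, "y": -195, "z": 70, "twist": -25, "fingers": 0}, {"x": 54, "y": -220, "z": 65, "twist": -25, "fingers": 0}, {"x": 57, "y": -231, "z": 61, "twist": -25, "fingers": 0}]'

```text
time: 11.95
ee_pos: [0.441, -0.2065, 0.1577]
tcp_rot: [-121.5, 89.2, -159.9]
wrist_force: [-1.6, 0.7, -3.4]
opening: 0.028
```

Emit:
jog_arm --deltas '[{"x": 0, "y": 0, "z": 0, "twist": 0, "fingers": 0}, {"x": 0, "y": 0, "z": 0, "twist": 0, "fingers": 0}]'

```text
time: 12.15
ee_pos: [0.4404, -0.2058, 0.1566]
tcp_rot: [-128.9, 89.1, -167.3]
wrist_force: [0.7, 0.5, -2.3]
opening: 0.0284
```

```bash
python3 snap.py 9 270,170,420,340 280,100,440,280
```

```text
scene scale 2.6666666666666665
top scale 2.5
[ 0.44084379 -0.20556138  0.15761909] [-123.87485683   89.16655486 -162.21444106] [-0.21840331 -0.10395236 -2.52429618] [ 0.03440524  0.0135362  -0.02688135] [-24.7  -4.   -9.   85.6  -0.6  13.7]
```

View pics/p9.png

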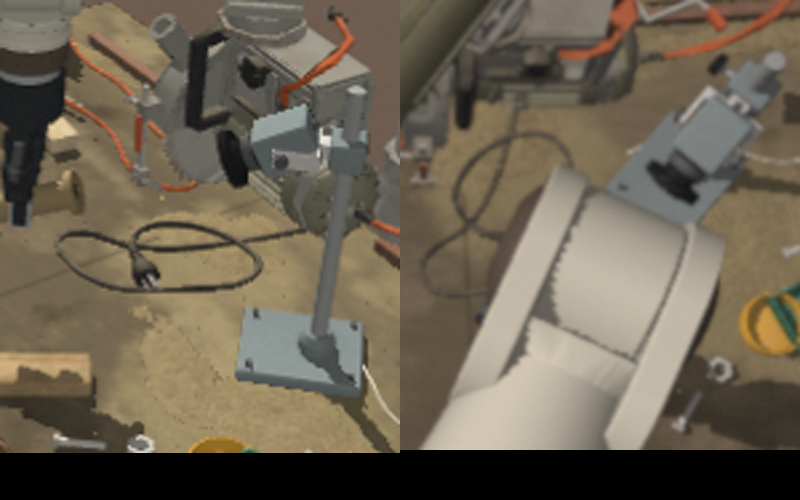

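```bash
python3 - <<'E'
from h import *
s=load("scene9.npz")
i=s["image"][215:265,258:318,::-1];cv2.imwrite("pics/z9.png",cv2.resize(i,None,fx=12,fy=12,interpolation=cv2.INTER_CUBIC))
E
```

```text
(no output)
```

View pics/z9.png

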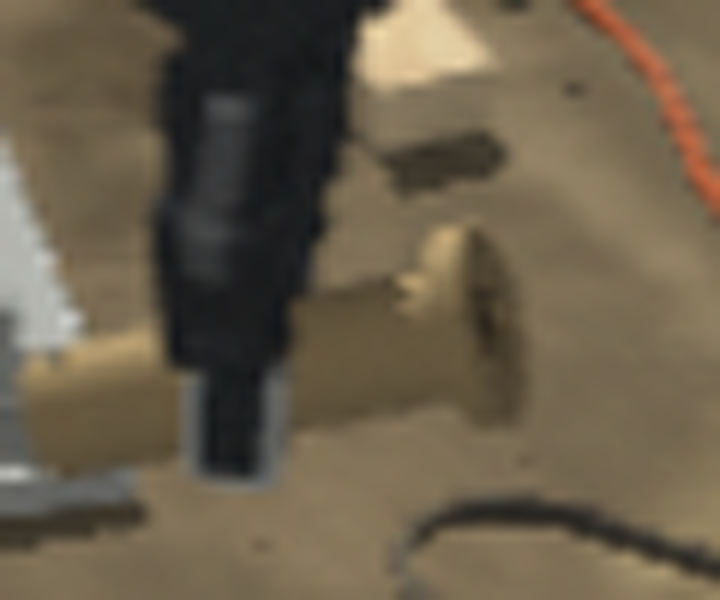

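```bash
python3 - <<'E'
from tilt import *
s=load("scene9.npz");g=lambda x,y:(258+(x+.5)/12-.5,215+(y+.5)/12-.5)
for a,b in(((493,325),(38,418)),((490,322),(34,412)),((497,330),(42,425))):tilt(s,g(*a),g(*b),(.4408,-.2056,.1576),141.7)
G=np.array([.4408,-.2056,.1586]);y=np.radians(141.7)
for p in(0,7):
  for th in(20,24,28):
    d=np.array([np.cos(y)*np.cos(np.radians(th)),np.sin(y)*np.cos(np.radians(th)),-np.sin(np.radians(th))])
    q=proj(s,[G-(.055+p/1e3)*d,G+(.055-p/1e3)*d]);print(p,th,((q-[258,215])*12).round(0).tolist())
E
```

```text
F [ 0.4852 -0.2406  0.179 ] T [ 0.4033 -0.176   0.1394] len 0.1115 dip 20.8 F-G along -0.0565 dz 0.0204 T-G 0.0478 -0.0192
F [ 0.4846 -0.2402  0.1797] T [ 0.4026 -0.1754  0.141 ] len 0.1114 dip 20.3 F-G along -0.0558 dz 0.0211 T-G 0.0487 -0.0176
F [ 0.4859 -0.2412  0.1777] T [ 0.404  -0.1766  0.1376] len 0.1118 dip 21.0 F-G along -0.0575 dz 0.0191 T-G 0.0468 -0.021
0 20 [[466.0, 323.0], [16.0, 409.0]]
0 24 [[460.0, 309.0], [22.0, 423.0]]
0 28 [[453.0, 296.0], [29.0, 436.0]]
7 20 [[495.0, 317.0], [44.0, 404.0]]
7 24 [[489.0, 302.0], [49.0, 416.0]]
7 28 [[481.0, 286.0], [56.0, 427.0]]
```

The bush dips about 21°, and the camera's sight line measures about 26°. There is time, so I'll go back and press it a few degrees further, 5 mm further out on the horn because the grip is about 6 mm tailwards.

Emit:
jog_arm --deltas '[{"x": -3, "y": 11, "z": 10, "twist": 0, "fingers": 0}, {"x": -10, "y": 40, "z": 15, "twist": 4, "fingers": 0}, {"x": -18, "y": 75, "z": 15, "twist": 8, "fingers": 0}, {"x": -26, "y": 105, "z": 15, "twist": 12, "fingers": 0}, {"x": -34, "y": 135, "z": 10, "twist": 16, "fingers": 0}, {"x": -42, "y": 165, "z": 0, "twist": 20, "fingers": 0}, {"x": -50, "y": 195, "z": -20, "twist": 25, "fingers": 0}, {"x": -56, "y": 220, "z": -45, "twist": 25, "fingers": 0}, {"x": -60, "y": 232, "z": -70, "twist": 25, "fingers": 0}, {"x": -60, "y": 232, "z": -80, "twist": 25, "fingers": 0}]'

```text
time: 13.25
ee_pos: [0.3792, 0.0283, 0.0766]
tcp_rot: [-127.9, 89.1, -141.1]
wrist_force: [-0.4, 0.2, -4.4]
opening: 0.0287
```

Emit:
jog_arm --deltas '[{"x": 0, "y": 0, "z": 0, "twist": 0, "fingers": 0}, {"x": 0, "y": 0, "z": 0, "twist": 0, "fingers": 0}]'

```text
time: 13.45
ee_pos: [0.3794, 0.0283, 0.0777]
tcp_rot: [-125.4, 89.2, -138.5]
wrist_force: [1.0, 0.7, -3.4]
opening: 0.0283
```

Emit:
jog_arm --deltas '[{"x": 1.5, "y": -1, "z": -15, "twist": 0, "fingers": 0}, {"x": 1.5, "y": -1, "z": -26, "twist": 0, "fingers": 0}, {"x": 1.5, "y": -1, "z": -31, "twist": 0, "fingers": 0}, {"x": 1.5, "y": -1, "z": -34, "twist": 0, "fingers": 0}, {"x": 1, "y": -1, "z": -37, "twist": 0, "fingers": 0}, {"x": 1, "y": -1, "z": -39, "twist": 0, "fingers": 0}, {"x": 1, "y": -1, "z": -39, "twist": 0, "fingers": 0}, {"x": 1, "y": -1, "z": -39, "twist": 0, "fingers": 0}]' --grip_force 30

```text
time: 14.25
ee_pos: [0.3808, 0.0272, 0.0398]
tcp_rot: [-120.9, 89.2, -134.1]
wrist_force: [-3.4, -1.2, 5.5]
opening: 0.0284
```

Emit:
jog_arm --deltas '[{"x": 0, "y": 0, "z": 0, "twist": 0, "fingers": 0}, {"x": 0, "y": 0, "z": 20, "twist": 0, "fingers": 0}, {"x": 0, "y": 0, "z": 60, "twist": 0, "fingers": 0}, {"x": 0, "y": 0, "z": 60, "twist": 0, "fingers": 0}]' --grip_force 60

```text
time: 14.65
ee_pos: [0.383, 0.0274, 0.1041]
tcp_rot: [-94.9, 89.4, -108.1]
wrist_force: [1.0, -0.1, -3.0]
opening: 0.0283
```

```bash
python3 snap.py 10 205,180,265,255 200,200,300,300
```

```text
scene scale 6.666666666666667
top scale 4.0
[0.38136452 0.02726124 0.10008171] [-116.56523057   89.290162   -129.69928916] [-0.38535873  0.45959396 -4.25335811] [ 0.03758807  0.02918842 -0.01067424] [  4.4 -18.3 -27.4  81.4  -0.5  17.6]
```

View pics/p10.png

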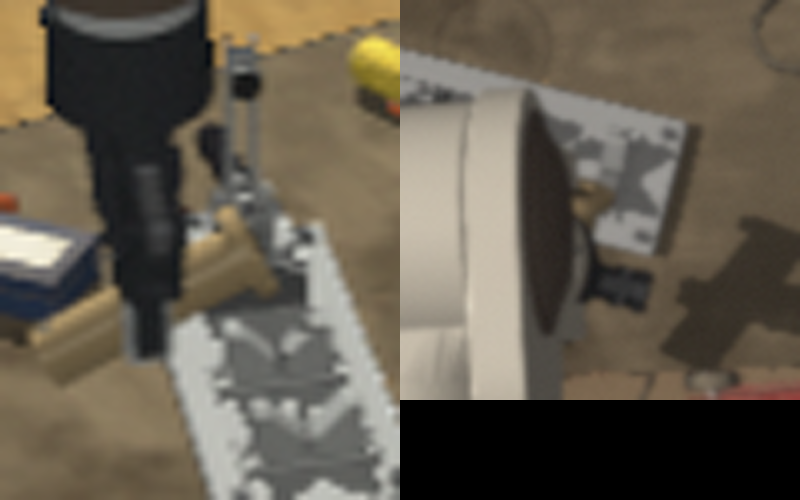

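```bash
python3 - <<'E'
from tilt import *
s=load("scene10.npz");g=lambda x,y:(205+(x+.5)/6.667-.5,180+(y+.5)/6.667-.5)
tilt(s,g(247,253),g(46,355),(.3814,.0273,.1001),166.9)
E
```

```text
F [0.4338 0.0151 0.1284] T [0.3411 0.0367 0.0877] len 0.1036 dip 23.2 F-G along -0.0538 dz 0.0273 T-G 0.0414 -0.0134
```

Emit:
jog_arm --deltas '[{"x": 0, "y": 0, "z": 30, "twist": 0, "fingers": 0}, {"x": 0, "y": -15, "z": 60, "twist": -3, "fingers": 0}, {"x": 8, "y": -45, "z": 80, "twist": -6, "fingers": 0}, {"x": 16, "y": -75, "z": 80, "twist": -10, "fingers": 0}, {"x": 24, "y": -105, "z": 80, "twist": -14, "fingers": 0}, {"x": 32, "y": -135, "z": 80, "twist": -18, "fingers": 0}, {"x": 40, "y": -165, "z": 75, "twist": -22, "fingers": 0}, {"x": 48, "y": -195, "z": 70, "twist": -25, "fingers": 0}, {"x": 57, "y": -220, "z": 65, "twist": -25, "fingers": 0}, {"x": 61, "y": -232, "z": 60, "twist": -25, "fingers": 0}]'

```text
time: 15.75
ee_pos: [0.4422, -0.2063, 0.1578]
tcp_rot: [-124.1, 89.2, -162.3]
wrist_force: [0.4, -0.5, -3.8]
opening: 0.0283
```

Emit:
jog_arm --deltas '[{"x": 0, "y": 0, "z": 0, "twist": 0, "fingers": 0}, {"x": 0, "y": 0, "z": 0, "twist": 0, "fingers": 0}]'

```text
time: 15.95
ee_pos: [0.4416, -0.2057, 0.1565]
tcp_rot: [-130.9, 89.1, -169.2]
wrist_force: [-0.4, 0.7, -3.4]
opening: 0.0282
```

```bash
python3 snap.py 11 258,215,318,265 280,100,440,280
```

```text
scene scale 6.666666666666667
top scale 2.5
[ 0.44193139 -0.20540656  0.15762167] [-126.34448526   89.16576364 -164.52032   ] [ 0.34591228  0.3392829  -2.83737625] [-0.01271917 -0.02265348  0.02545049] [-24.6  -3.8  -8.8  85.6  -0.5  13.5]
```

View pics/p11.png

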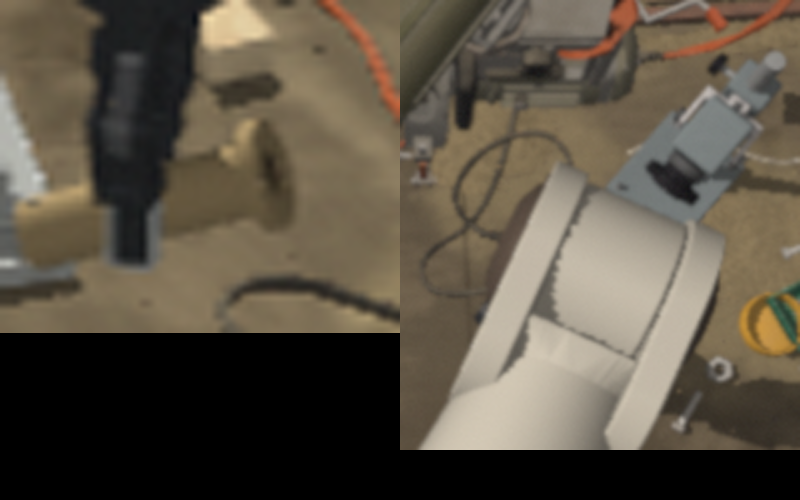

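```bash
python3 - <<'E'
from tilt import *
s=load("scene11.npz");g=lambda x,y:(258+(x+.5)/6.667-.5,215+(y+.5)/6.667-.5)
tilt(s,g(274,174),g(24,234),(.4419,-.2054,.1576),141.8)
tilt(s,g(276,173),g(26,236),(.4419,-.2054,.1576),141.8)
i=s["image"][215:265,258:318,::-1];cv2.imwrite("pics/z11.png",cv2.resize(i,None,fx=12,fy=12,interpolation=cv2.INTER_CUBIC))
E
```

```text
F [ 0.4857 -0.2398  0.1814] T [ 0.4047 -0.1761  0.1381] len 0.1118 dip 22.8 F-G along -0.0557 dz 0.0228 T-G 0.0474 -0.0205
F [ 0.4863 -0.2403  0.182 ] T [ 0.4053 -0.1766  0.1372] len 0.1124 dip 23.5 F-G along -0.0565 dz 0.0234 T-G 0.0465 -0.0214
```

View pics/z11.png

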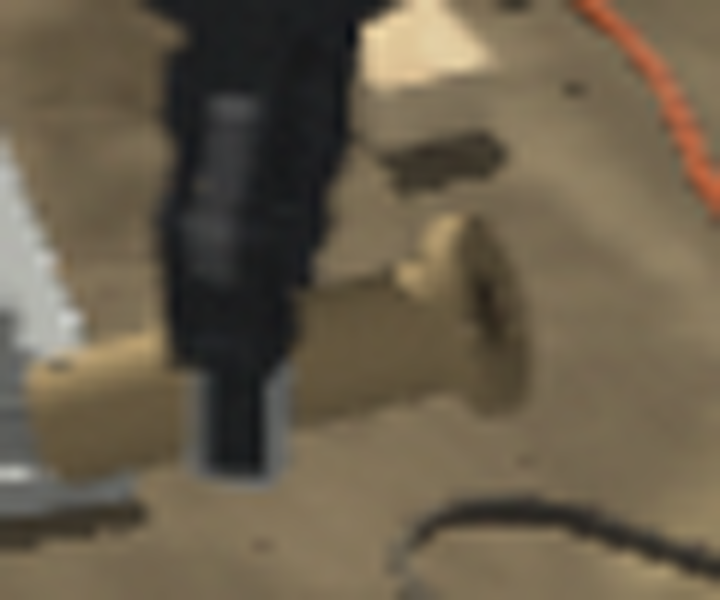

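The flange face centre is now at about (490,312) in the enlargement, i.e. (0.486,−0.240,0.182), dip about 23°. I'll move in along the sight line.

Emit:
jog_arm --deltas '[{"x": 6, "y": -5, "z": 2, "twist": 0, "fingers": 0}, {"x": 14, "y": -11, "z": 4, "twist": 0, "fingers": 0}, {"x": 22, "y": -17, "z": 6, "twist": 0, "fingers": 0}, {"x": 30, "y": -24, "z": 8, "twist": 0, "fingers": 0}, {"x": 38, "y": -30, "z": 10, "twist": 0, "fingers": 0}, {"x": 44, "y": -35, "z": 11, "twist": 0, "fingers": 0}, {"x": 47, "y": -38, "z": 12, "twist": 0, "fingers": 0}, {"x": 47, "y": -38, "z": 12, "twist": 0, "fingers": 0}, {"x": 47, "y": -38, "z": 12, "twist": 0, "fingers": 0}]'

```text
time: 16.95
ee_pos: [0.4888, -0.2433, 0.1695]
tcp_rot: [-127.7, 89.1, -165.9]
wrist_force: [0.1, 0.8, -3.4]
opening: 0.0285
```

```bash
python3 snap.py 12 280,190,410,270 330,100,450,230
python3 - <<'E'
from h import *
s=load("scene12.npz")
i=s["image"][195:265,285:400,::-1];cv2.imwrite("pics/z12.png",cv2.resize(i,None,fx=6.9,fy=6.9,interpolation=cv2.INTER_CUBIC))
t=load("top12.npz")
i=t["image"][110:230,340:450,::-1];cv2.imwrite("pics/zt12.png",cv2.resize(i,None,fx=5,fy=5,interpolation=cv2.INTER_CUBIC))
E
```

```text
scene scale 3.076923076923077
top scale 3.3333333333333335
[ 0.48870941 -0.24321784  0.16962889] [-126.74782207   89.16164912 -164.91976046] [ 0.05710476  0.4288504  -3.64602827] [ 0.02326491 -0.00275245 -0.00567162] [-26.2   4.1   0.5  87.   -0.6  12. ]
```

View pics/z12.png

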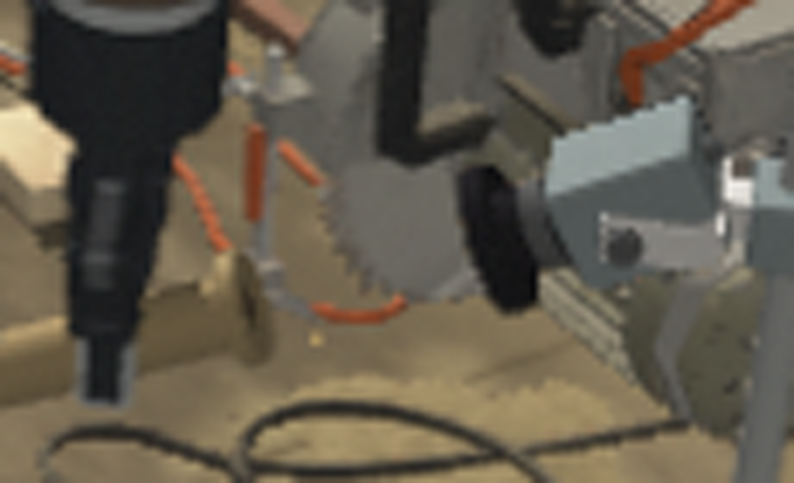

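View pics/zt12.png

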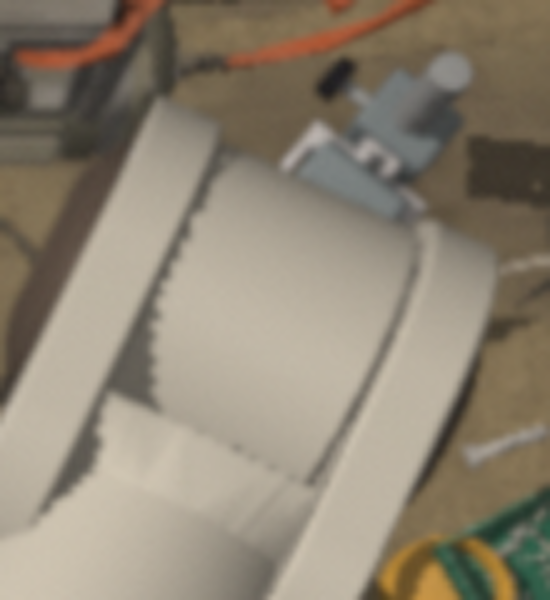

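```bash
python3 - <<'E'
from tilt import *
s=load("scene12.npz");g=lambda x,y:(285+(x+.5)/6.9-.5,195+(y+.5)/6.9-.5)
tcp=np.array([.4887,-.2432,.1696]);y=np.radians(141.8);n=np.array([-np.sin(y),np.cos(y),0])
L=np.array([.6037,-.3338,.2369])
for yaw,dip in((141.5,25.8),(140,25.8),(144,25.8),(141.5,23),(141.5,28)):
  a,b=np.radians([yaw,dip]);d=np.array([np.cos(a)*np.cos(b),np.sin(a)*np.cos(b),-np.sin(b)]);yy=np.array([-np.sin(a),np.cos(a),0]);zz=np.cross(d,yy)
  for q in((252,308),):
    M=onplane(s,g(*q),tcp,n);v=M-L;print(yaw,dip,M.round(4),(np.array([v@d,v@yy,v@zz])*1e3).round(1))
E
```

```text
141.5 25.8 [ 0.5323 -0.2775  0.1944] [100.3   0.4   1.3]
140 25.8 [ 0.5323 -0.2775  0.1944] [100.3   2.8   1.2]
144 25.8 [ 0.5323 -0.2775  0.1944] [100.2  -3.6   1.2]
141.5 23 [ 0.5323 -0.2775  0.1944] [100.3   0.4  -3.7]
141.5 28 [ 0.5323 -0.2775  0.1944] [100.2   0.4   5.1]
```

Emit:
jog_arm --deltas '[{"x": 0, "y": 0, "z": 0, "twist": 0, "fingers": 0}, {"x": 0, "y": 0, "z": 0, "twist": 0, "fingers": 0}, {"x": 0, "y": 0, "z": 0, "twist": 0, "fingers": 0}, {"x": 0, "y": 0, "z": 0, "twist": 0, "fingers": 0}, {"x": 0, "y": 0, "z": 0, "twist": 0, "fingers": 0}, {"x": 0, "y": 0, "z": 0, "twist": 0, "fingers": 0}]'

```text
time: 17.65
ee_pos: [0.4887, -0.2432, 0.1696]
tcp_rot: [-126.8, 89.2, -164.9]
wrist_force: [-0.2, -0.1, -3.5]
opening: 0.0283
```

```bash
python3 - <<'E'
from workcell import bot, viewer
from h import *
c=viewer.camera("scene");i=c["image"][170:300,190:410,::-1];cv2.imwrite("pics/z13.png",cv2.resize(i,None,fx=3.6,fy=3.6,interpolation=cv2.INTER_CUBIC))
o=bot.get_obs();print(o["ee_pos"],o["qd"].round(2),o["opening"],o["wrist_force"])
E
```

```text
[ 0.48871482 -0.24319947  0.16960174] [ 0.06  0.1   0.03 -0.06  0.03  0.01] 0.028311681105688734 [ 0.35957142  0.92221503 -4.00538187]
```

View pics/z13.png

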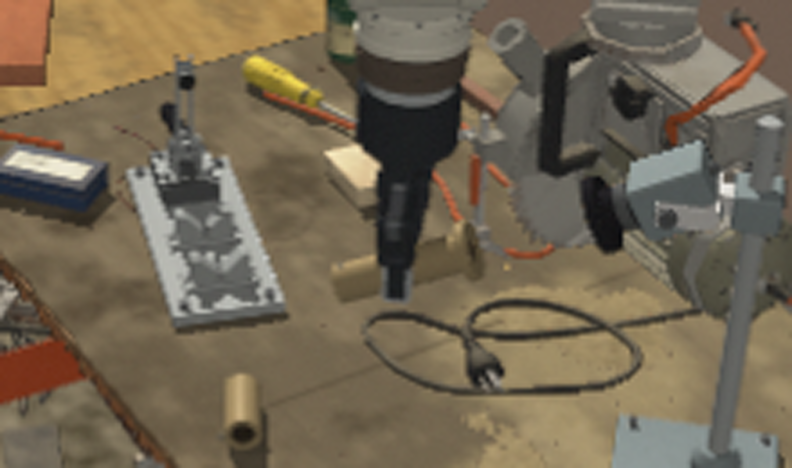

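The clamp arm is upright (185,75), the bush is held with its flange (465,250) facing the ring (600,213), the arm is still and the bystanders in view look undisturbed. Handing in.

```bash
python3 -c "
from workcell import ticket
print(ticket.job_done())"
```

```text
the job is handed in; nothing more can be done
None
```

I opened the toggle clamp by its handle, lifted the bush out of its V rests and handed the job in at about 18 s. The bush was held in front of the inspection camera, with a 60 N grip.

The jog moves cannot tilt the tool. To match the camera's dip I pressed the underside of the flange on the front V rest's horn, which turned the bush in the pads. The first press gave only about 21°, so I pressed a second time.

Last checks before handing in:

| Check | Measured |
|---|---|
| Flange face distance from the ring-light centre | about 100 mm, taken as the lens; the lens glass may lie a few mm further forward |
| Flange face off the line of sight | 1–5 mm, depending on which camera yaw and dip estimate is used |
| Bush dip | about 23°, against about 26° for the line of sight |
| Yaw | bush about 142°; line-of-sight estimates range from 138° to 145° |
| Steadiness | arm still, grip opening constant at 28 mm, wrist load about 3.5–4 N |
| Clamp arm | upright in the last picture |
| Bystanders | those in the last picture look undisturbed; nut_big and offcut_a were out of frame and not checked |

- **Remaining mismatch:** the bore is off the line of sight by about 3° in dip, plus a degree or two in yaw. The limit is 10°.
- **Single-view measurement:** the final flange position and dip come from the scene camera alone, because the arm hid the bush from the top camera.

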